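# Return the loose machine tooling to its racks

### The arm

A 6-joint arm with a two-finger parallel gripper is mounted at the origin on a cart in front of the work surface, level with it; the furniture and walls round the work are solid. World frame = base frame: x ahead of the robot, y to its left, z up, the work surface at z = 0. Lengths are in m, angles in rad, forces in N, time in s.
With the tool pointing down it reaches from about 0.3 to 0.875 m from the base axis. Payload 6.4 kg.
Tool frame: the origin (TCP) lies midway between the tips of the shut fingers; the grasp point (between the pads) lies 19 mm behind it; z points along the fingers, y is the line along which they close (so a half turn about z gives the same grasp; the last joint's range is limited). The gripper opens to 85 mm and grips with 20 to 120 N. Pads are 22 mm wide; open, the fingers measure 114 mm over their backs; the gripper's body (76 mm by 85 mm) begins 54 mm behind the grasp point. The pads swing forward as they close: fully open they stand 13 mm farther back than shut.
Start: joints at [0.933, 0.181, 1.607, -0, 1.354, -0.206], TCP at [0.241, 0.522, 0.231] pointing down, gripper open.
Joint ranges: [-2.99, 2.99], [-0.89, 2.07], [0.3, 2.58], [-1.14, 4.28], [0, 2.63], [-3.12, 3.12]. Speed limits (rad/s): [2.57, 2.57, 3.01, 3.14, 3.14, 3.14].

### API

Orientations are given as [roll, pitch, yaw] about the fixed x, y, z axes, in that order (R = Rz(yaw) Ry(pitch) Rx(roll)).
In Python, from plant import env, grab_frame gives the robot as it stands. The module is installed in compiled form; this text tells all that it offers.
- The arm moves only by the shell command python3 -m jog 'ROWS' [FORCE]. ROWS is a JSON object whose one key "targets" holds a list of rows, each an object with "jaw": the finger opening in m, from 0 to 0.0854; "slide": the shift along the tool's x, y, z in m, a list of three; "dr": the turn, a rotation vector about the tool's x, y, z in degrees, a list of three. In form: {"targets": [{"jaw": jaw, "slide": [dx, dy, dz], "dr": [wx, wy, wz]}, ...]}. A call has 1 to 20 rows; each row shifts and turns the commanded pose from where the row before left it, along the tool's axes as they then stand; what a row does not reach is not made up. A row lasts 1/8 s, in which the tool goes at most 62.5 mm and 10.7 degrees, less where a joint would pass 70% of its speed; a pose out of reach is approached as far as the arm can. A call with a gripper value outside its range is refused whole. The fingers move at their own pace and stop on an object; FORCE is the grip in N (left out, the last holds). Time passes only in rows, so rows that do not move let the fingers close. It gives the time, the measured TCP pose, the force, the opening and the grip force at its end, in the units of the state.
- env.state(): the state, without advancing time (a new reading comes with each control period).
- grab_frame(name): name is "scene" or "top"; returns a dict with "color" (480x640x3 uint8, red, green, blue), "z_map" (480x640 float32, m along the optical axis (not along the pixel's ray), 0 where there is no reading), "mtx" (3x3 intrinsics, pixels), "k1" (the pictures are not rectified: a ray, as slopes to the right and down, at radius r is drawn at 1 + k1 r^2 times it, then the intrinsics apply), "pose" (4x4, takes a point from camera to world coordinates). Camera axes: x right, y down, z forward; pixel columns grow to the right and rows downward; lengths in m; the calibration is good to about 2 mm. A picture is of the moment at which its call begins.
- env.sign_off(): hands the job in; it is judged then, once.
The state is a dict: "clock": time; "joint_pos": joint angles; "qd": joint speeds; "effort": joint torques, N m; "eef_pos": TCP position; "ee_rot": TCP orientation; "force": force on the tool from outside, world axes, zero at the start; "moment": the same for the moment, N m; "opening": opening from 0.0 (shut) to 1.0 (fully open); "gripper_force": force on a finger pad.
Only numpy, scipy, OpenCV 4.12 (cv2) and the standard library are available. Lean on these libraries where they do the work, as an engineer would, in place of code of your own. Each camera call takes 0.05 s, during which the arm holds its last target. There are 200 camera calls.

### The job

Four pieces of machine tooling were left loose along the front of the bench: a spring collet, a round threading die, a hole saw and a turning tool. Put each one back fully home in the free place of the rack that already holds one of its kind: the collet small end down in the bored block, the die flat in the tray, the hole saw teeth down over the bare dowel, the turning tool lying in the empty pair of notches. Set each one down instead of dropping it, and leave the tape measure and the oil bottle where they are.

Things in the scene. Friction and masses are not known exactly. Their poses are not given: they have to be found in the camera images.
- collet: Loose spring collet, bright steel with lengthwise slits, standing on its small end: a round tapered body 46 mm tall, 28 mm across at the bottom, 41 mm from 36 to 42 mm height, 34 mm at the top. Origin: centre of its underside; z up its axis. 0.2 kg.
- threading_die: Loose round threading die, dark steel: a flat-lying disc 45 mm in diameter, 18 mm thick, with a central hole and four smaller ones on its face. Origin: centre of its underside; z up. 0.15 kg.
- hole_saw: Loose hole saw, dark steel: a cup standing toothed mouth down, 51 mm outside and 46 mm inside diameter, 40 mm tall, 35 mm deep inside, flat closed top with an arbour hole. Origin: centre of its mouth (underside); z up its axis. 0.12 kg.
- turning_tool: Loose lathe turning tool lying flat, dark steel: a square bar 16 x 16 mm, 100 mm long, with a small gold-coloured insert 2 mm proud on top of one end. Origin: centre of its underside, halfway along; x along the bar to the insert, z up. Balanced at its middle. 0.19 kg.
- collet_block: Fixed black block, 26 mm high, x -32 to 92, y -32 to 32 mm, two bores in a row. Origin: at bench level under the FREE bore's middle; x points to the other bore, 60 mm off, where a collet stands fast (top at 52 mm). Bores 43 mm wide, floor 6 mm above the bench, mouth countersunk to 51 mm. A seated collet's underside is at 6 mm; its upper 26 mm shows.
- die_tray: Fixed wooden tray, 16 mm high, x -37 to 99, y -35 to 35 mm, two round pockets in a row. Origin: at bench level under the FREE pocket's middle; x points to the other pocket, 62 mm off, where a die lies fast. Pockets 55 mm wide at the floor, 9 mm above the bench, flaring to 62 mm at the mouth. A seated die's underside is at 9 mm; its upper 11 mm shows.
- saw_board: Fixed plywood board, 15 mm thick, x -37 to 103, y -36 to 36 mm, with two upright dowels 32 mm in diameter, 24 mm tall (top 39 mm above the bench), edges rounded. Origin: at bench level under the BARE dowel's middle; x points to the other dowel, 66 mm off, with a hole saw fast on it (top at 55 mm). A saw put home stands with its mouth on the board, at 15 mm.
- tool_rack: Fixed grey metal rack, x -22 to 90 mm: two notched rails along x, 10 mm thick, centred at y = -28 and 28 mm. Origin: at bench level under the FREE notch pair's middle; a tool lies there along y, either way round. x points to the other pair, 68 mm off, with a tool fast in it. Notch floor at 12 mm (a home tool's underside), 22 mm wide, flaring to 38 mm at the top, 26 mm up.
- tape_measure: Bystander: tape measure in a yellow case, 89 x 58 mm, 64 mm tall, at the front left edge of the bench beside the loose tooling. Origin: centre of its underside. Leave alone.
- oil_bottle: Bystander: small brown oil bottle with a black dropper cap, 34 mm across, 102 mm tall, behind the racks. Origin: centre of its underside. Leave alone.
There are look-alikes about, which are no part of the job. Leave any blue or turquoise look-alike of the threading_die alone.

How it is judged:
At the end, for the whole second after the job is handed in: All four at rest, home in the free place of their own rack: off centre under 8 mm (collet, die) or 12 mm (hole saw, turning tool), underside within 4 mm of its seat, upright within 0.12 rad (collet 0.15, die 0.1), tool along its notches within 0.2 rad. None dropped; bystanders moved under 30 mm (horizontal distance between collet and collet_block below 0.008 m and z of collet in the frame of collet_block between 0.002 and 0.01 m and angle between collet's own z axis and vertical below 0.15 rad and linear speed of each of collet, threading_die, hole_saw, turning_tool below 0.01 m/s and angular speed of each of collet, threading_die, hole_saw, turning_tool below 0.1 rad/s and horizontal distance between threading_die and die_tray below 0.008 m and z of threading_die in the frame of die_tray between 0.005 and 0.013 m and angle between threading_die's own z axis and vertical below 0.1 rad and horizontal distance between hole_saw and saw_board below 0.012 m and z of hole_saw in the frame of saw_board between 0.011 and 0.019 m and angle between each of hole_saw, turning_tool's own z axis and vertical below 0.12 rad and horizontal distance between turning_tool and tool_rack below 0.012 m and z of turning_tool in the frame of tool_rack between 0.008 and 0.016 m and angle between the x axis of turning_tool and the y axis of tool_rack, either way round below 0.2 rad); the robot touches nothing.
It fails at once if a piece of tooling is dropped or thrown (moves faster than 0.7 m/s out of the fingers) ((contact force between the fingers and collet below 0.02 N and linear speed of collet above 0.7 m/s) or (contact force between the fingers and threading_die below 0.02 N and linear speed of threading_die above 0.7 m/s) or (contact force between the fingers and hole_saw below 0.02 N and linear speed of hole_saw above 0.7 m/s) or (contact force between the fingers and turning_tool below 0.02 N and linear speed of turning_tool above 0.7 m/s)).
It fails at once if the tape measure is pushed more than 30 mm (distance of tape_measure from where it was at the start of the episode above 0.03 m).
It fails at once if the oil bottle is pushed more than 30 mm (distance of oil_bottle from where it was at the start of the episode above 0.03 m).
It also fails if it takes over 88 s, if anything falls off the work surface, if the arm or the gripper's body presses on something with over 40 N, if the wrist force passes 120 N, or if a joint passes its speed limit or range.

## Working session

There is one attempt and no reset: what is moved stays moved. The work goes in short steps, Python scripts to look and compute and a shell command to move; the robot and the scene stay as the last step left them, time stands still between calls to the robot, and variables do not carry over. Pictures are saved under pics/ and viewed, at most 14 in all, crops included, and the job is handed in when it is done.

```bash
mkdir -p pics
cat > h.py <<'E'
import numpy as np, cv2
from plant import env, grab_frame
def cloud(f):
    """world xyz per pixel"""
    h,w=f["z_map"].shape; K=f["mtx"]
    u,v=np.meshgrid(np.arange(w),np.arange(h))
    p=np.stack([u,v],-1).reshape(-1,1,2).astype(np.float64)
    s=cv2.undistortPoints(p,K,np.array([f["k1"],0,0,0,0.])).reshape(h,w,2)
    z=f["z_map"].astype(float)
    c=np.dstack([s*z[...,None],z])
    return c@f["pose"][:3,:3].T+f["pose"][:3,3]
def save(n,img): cv2.imwrite("pics/"+n+".png",img[...,::-1])
E
python3 - <<'E'
from h import *
for n in("scene","top"):
    f=grab_frame(n); save(n+"0",f["color"]); np.savez(n+"0.npz",**f); print(n,f["pose"].round(3).tolist(),f["k1"],f["mtx"].tolist())
s=env.state(); print(s)
E
```

```text
scene [[-0.627, -0.389, 0.675, -0.264], [-0.779, 0.312, -0.544, 0.712], [0.001, -0.867, -0.499, 0.655], [0.0, 0.0, 0.0, 1.0]] -0.07593540254367365 [[506.6410460669494, 0.0, 316.68531309255286], [0.0, 506.6410460669494, 238.8709854995296], [0.0, 0.0, 1.0]]
top [[0.01, -0.985, 0.175, 0.449], [-1.0, -0.006, 0.025, 0.04], [-0.024, -0.175, -0.984, 0.903], [0.0, 0.0, 0.0, 1.0]] -0.005843538453343672 [[447.281642975782, 0.0, 314.688643959261], [0.0, 447.281642975782, 235.4811413657221], [0.0, 0.0, 1.0]]
{'clock': 0.1, 'joint_pos': array([ 9.32699399e-01,  1.81512599e-01,  1.60789149e+00, -1.55163860e-05,
        1.35380358e+00, -2.06278112e-01]), 'qd': array([-2.33407907e-04, -4.59093398e-04, -1.62769056e-03, -9.38402742e-04,
       -2.07196173e-05, -9.88446700e-05]), 'effort': array([ 8.33164449e-04, -4.45879304e+01, -3.52237022e+01, -3.09784937e-04,
        4.15561357e-03,  2.61914215e-05]), 'eef_pos': array([0.24032758, 0.52182379, 0.23045644]), 'ee_rot': array([-3.14000877e+00, -3.15958641e-04,  2.70977694e+00]), 'force': array([ 0.53205268, -0.09217506, -0.09134565]), 'moment': array([-0.00888418, -0.07252493,  0.02115597]), 'gripper_force': 0.0, 'opening': 1.0012812571337721}
```

View pics/top0.png

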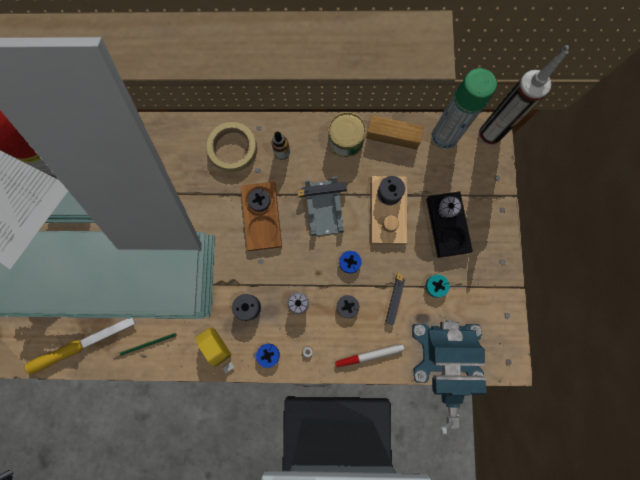

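View pics/scene0.png

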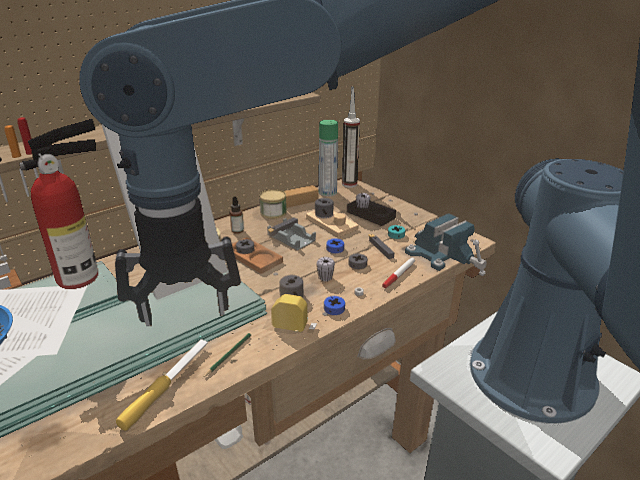

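The top view shows the hole saw at (246,307), the collet at (298,303), the dark die at (347,307) and the turning tool at (396,299).

Possible mix-ups:
- **Die:** blue at (350,262) and (268,356), turquoise at (437,286), and the one fast in the tray at (259,199).
- **Collet:** the fast one at (450,206), and a small nut at (307,352).
- **Hole saw:** the fast one at (391,190).
- **Turning tool:** the fast one at (323,189), the pen at (370,356) and a green pencil at (148,344).

I choose the four dark or steel pieces in the front row.

```bash
cat > m.py <<'E'
from h import *
f=dict(np.load("top0.npz")); P=cloud(f); c=f["color"]
save("crop0",cv2.resize(c[170:340,220:480],None,fx=3,fy=3,interpolation=cv2.INTER_CUBIC))
def reg(n,u0,v0,u1,v1,z0,z1):
    p=P[v0:v1,u0:u1].reshape(-1,3); p=p[(p[:,2]>z0)&(p[:,2]<z1)]
    x=p[:,:2].astype(np.float32)
    r=cv2.minAreaRect(x*1000); (cx,cy),cr=cv2.minEnclosingCircle(x*1000)
    print(n,len(p),"mean",p.mean(0).round(4),"zp95",np.percentile(p[:,2],95).round(4),"rect",np.round(r[0],1),np.round(r[1],1),round(r[2],1),"circ",round(cx,1),round(cy,1),round(cr,1))
if __name__=="__main__":
    reg("bench",270,320,330,340,-.02,.02)
    reg("saw",225,285,270,330,.036,.05)
    reg("collet",280,285,318,322,.034,.06)
    reg("collettop",280,285,318,322,.043,.06)
    reg("die",330,290,365,325,.014,.03)
    reg("tool",380,270,412,330,.012,.03)
    reg("block",425,185,475,262,.021,.031)
    reg("blk collet",425,185,475,262,.042,.06)
    reg("tray",235,175,290,255,.012,.0185)
    reg("tray die",235,175,290,255,.019,.03)
    reg("board",365,170,412,250,.011,.019)
    reg("dowel",365,170,412,250,.034,.043)
    reg("bsaw",365,170,412,250,.05,.06)
    reg("rack",295,175,352,242,.018,.032)
    reg("racktool",295,175,352,242,.027,.034)
    reg("tape",190,320,235,375,.05,.08)
    reg("bottle",268,125,295,165,.03,.12)
    reg("vise",405,310,490,400,.02,.2)
    reg("spray",420,60,560,150,.02,.4)
E
python3 m.py
```

```text
bench 1195 mean [ 4.198e-01  9.170e-02 -4.000e-04] zp95 0.0022 rect [419.8  92. ] [ 37.1 117.7] 0.6 circ 420.2 92.0 61.6
saw 556 mean [0.4622 0.1953 0.0399] zp95 0.0426 rect [462.3 194.9] [49.3 50.2] 0.6 circ 462.4 195.4 25.6
collet 363 mean [0.4705 0.0933 0.0454] zp95 0.0482 rect [470.6  93.8] [39.1 38.8] 45.9 circ 470.7 93.4 20.6
collettop 319 mean [0.4708 0.0937 0.0459] zp95 0.0483 rect [470.6  94.6] [37.7 38.2] 0.2 circ 470.8 93.8 19.9
die 405 mean [ 0.4661 -0.0025  0.0182] zp95 0.0207 rect [466.4  -2.5] [41.1 42.6] 89.7 circ 466.0 -2.8 22.2
tool 423 mean [ 0.4804 -0.0958  0.0163] zp95 0.019 rect [481.6 -96.6] [17.6 99.1] 76.0 circ 482.0 -95.2 49.8
block 1223 mean [ 0.6271 -0.2052  0.0258] zp95 0.0287 rect [ 631.2 -206.1] [124.7  65.7] 9.1 circ 631.2 -205.8 69.5
blk collet 350 mean [ 0.6594 -0.2002  0.0512] zp95 0.0542 rect [ 660.6 -201.2] [40.  39.2] 36.2 circ 660.1 -201.9 21.0
tray 1111 mean [0.6467 0.1736 0.0157] zp95 0.018 rect [648.  174.3] [137.1  70.6] 7.3 circ 647.7 173.7 76.0
tray die 416 mean [0.6741 0.1776 0.0262] zp95 0.0293 rect [647.5 172.9] [133.5  68.7] 8.6 circ 6
[... 316 characters left out ...]
 50.2] 85.2 circ 694.9 -87.7 25.9
rack 695 mean [0.6874 0.047  0.0264] zp95 0.0307 rect [666.9  46. ] [112.8  98.3] 5.4 circ 667.9 45.4 64.7
racktool 360 mean [0.6956 0.0492 0.0289] zp95 0.0316 rect [667.4  45.3] [110.4  98.5] 6.9 circ 667.0 44.8 63.4
tape 598 mean [0.3867 0.252  0.0608] zp95 0.0657 rect [387.9 253.5] [62.3 32.5] 36.9 circ 386.6 255.1 33.9
bottle 317 mean [0.7805 0.1331 0.0665] zp95 0.0989 rect [783.1 133.8] [25.8 34. ] 23.3 circ 785.7 134.8 17.3
vise 3504 mean [ 0.3725 -0.1906  0.0734] zp95 0.093 rect [ 368.9 -194. ] [119.2 145.4] 89.4 circ 373.6 -195.0 79.1
spray 8749 mean [ 0.8351 -0.2415  0.162 ] zp95 0.3209 rect [ 851.9 -263.6] [109.1 367.3] 10.0 circ 830.4 -267.4 185.0
```

View pics/crop0.png

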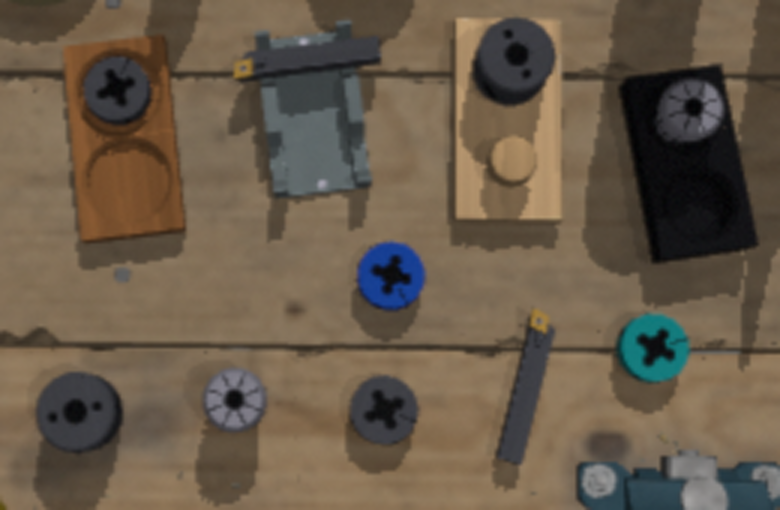

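The crop confirms the choices: saw (78,410), collet (233,400) and dark die (384,410), with the tool's insert at (540,320). The blue and turquoise dies are excluded. The free places are the near end of each rack. Next I refine the rack and dowel fits and compute the first move.

```bash
cat >> h.py <<'E'
def go(x,y,z,yaw):
    """print turn about tool z (deg), then slide (m) in the turned tool axes"""
    s=env.state(); p=s["eef_pos"]; r=s["ee_rot"]; c=np.degrees(r[2])
    a=(c-yaw+180)%360-180; t=np.radians(yaw); d=np.array([x,y,z])-p
    print("at",p.round(4),"rpy",np.degrees(r).round(1),"turn z",round(a,1),"slide",[round(d[0]*np.cos(t)+d[1]*np.sin(t),4),round(d[0]*np.sin(t)-d[1]*np.cos(t),4),round(-d[2],4)])
E
python3 - <<'E'
from m import *
print("--")
reg("dowel",380,214,402,235,.036,.043)
reg("tray fast die",247,187,272,212,.022,.031)
# rack: points in a frame turned by a; find rails
p=P[178:242,297:352].reshape(-1,3)
q=p[(p[:,2]>.008)&(p[:,2]<.034)]
rails=q[(q[:,0]<.685)]
r=cv2.minAreaRect((rails[:,:2]*1000).astype(np.float32)); print("rails near",np.round(r[0],1),np.round(r[1],1),r[2])
t=q[(q[:,2]>.024)&(q[:,0]>.683)]
r=cv2.minAreaRect((t[:,:2]*1000).astype(np.float32)); print("fast tool",np.round(r[0],1),np.round(r[1],1),r[2])
lo=q[(q[:,0]<.685)&(q[:,2]>.02)]
for s in(1,-1):
    k=lo[(lo[:,1]-.046)*s>0]; print("rail",s,len(k),k.mean(0).round(4),np.degrees(np.arctan(np.polyfit(k[:,0],k[:,1],1)[0])), k[:,0].min(),k[:,0].max())
b=p[(p[:,0]>.63)&(p[:,0]<.67)&(abs(p[:,1]-.045)<.015)]; print("between z",np.median(b[:,2]))
go(.4623,.1952,.15,180)
E
```

```text
--
dowel 178 mean [ 0.6288 -0.0865  0.0389] zp95 0.0409 rect [628.2 -86.6] [29.1 29.2] 46.7 circ 628.9 -86.4 15.4
tray fast die 371 mean [0.6778 0.1775 0.0273] zp95 0.0296 rect [678.  177.5] [42.9 43.9] 89.0 circ 678.7 177.3 22.7
rails near [649.9  43.2] [77.3 65.8] 7.27592658996582
fast tool [704.4  48.5] [96.5 39.9] 87.9520492553711
rail 1 103 [0.6545 0.0721 0.0256] 7.141211878090377 0.6081040939880769 0.679817641895799
rail -1 100 [0.66   0.0164 0.0256] 7.472814779039058 0.6156900417069435 0.6841359008408322
between z 0.004401217532453372
at [0.2403 0.5218 0.2305] rpy [-179.9   -0.   155.3] turn z -24.7 slide [np.float64(-0.222), np.float64(-0.3266), np.float64(0.0805)]
```

```bash
python3 -m jog '{"targets":[{"jaw":0.07,"slide":[0,0,0],"dr":[0,0,-8.2]},{"jaw":0.07,"slide":[0,0,0],"dr":[0,0,-8.2]},{"jaw":0.07,"slide":[0,0,0],"dr":[0,0,-8.3]},{"jaw":0.07,"slide":[-0.028,-0.041,0.01],"dr":[0,0,0]},{"jaw":0.07,"slide":[-0.028,-0.041,0.01],"dr":[0,0,0]},{"jaw":0.07,"slide":[-0.028,-0.041,0.01],"dr":[0,0,0]},{"jaw":0.07,"slide":[-0.028,-0.041,0.01],"dr":[0,0,0]},{"jaw":0.07,"slide":[-0.028,-0.041,0.01],"dr":[0,0,0]},{"jaw":0.07,"slide":[-0.028,-0.041,0.01],"dr":[0,0,0]},{"jaw":0.07,"slide":[-0.027,-0.04,0.01],"dr":[0,0,0]},{"jaw":0.07,"slide":[-0.027,-0.04,0.01],"dr":[0,0,0]},{"jaw":0.07,"slide":[0,0,0],"dr":[0,0,0]},{"jaw":0.07,"slide":[0,0,0],"dr":[0,0,0]}]}' 30
python3 -c "
from h import *
go(.4623,.1952,.012,180)"
```

```text
clock: 1.72
eef_pos: [0.4619, 0.1962, 0.151]
ee_rot: [3.141, -0.001, 3.14]
force: [-0.6, 1.3, 0.2]
opening: 0.82
gripper_force: 0.0
at [0.4619 0.1962 0.151 ] rpy [ 1.800e+02 -1.000e-01  1.799e+02] turn z -0.1 slide [np.float64(-0.0004), np.float64(-0.001), np.float64(0.139)]
```

```bash
python3 -m jog '{"targets":[{"jaw":0.07,"slide":[0,-0.001,0.035],"dr":[0,0,0]},{"jaw":0.07,"slide":[0,0,0.035],"dr":[0,0,0]},{"jaw":0.07,"slide":[0,0,0.03],"dr":[0,0,0]},{"jaw":0.07,"slide":[0,0,0.025],"dr":[0,0,0]},{"jaw":0.07,"slide":[0,0,0.014],"dr":[0,0,0]},{"jaw":0.07,"slide":[0,0,0],"dr":[0,0,0]},{"jaw":0.045,"slide":[0,0,0],"dr":[0,0,0]},{"jaw":0.045,"slide":[0,0,0],"dr":[0,0,0]},{"jaw":0.045,"slide":[0,0,0],"dr":[0,0,0]},{"jaw":0.045,"slide":[0,0,0],"dr":[0,0,0]},{"jaw":0.045,"slide":[0,0,0],"dr":[0,0,0]},{"jaw":0.045,"slide":[0,0,0],"dr":[0,0,0]},{"jaw":0.045,"slide":[0,0,0],"dr":[0,0,0]},{"jaw":0.045,"slide":[0,0,-0.01],"dr":[0,0,0]},{"jaw":0.045,"slide":[0,0,-0.03],"dr":[0,0,0]},{"jaw":0.045,"slide":[0,0,-0.04],"dr":[0,0,0]},{"jaw":0.045,"slide":[0,0,-0.04],"dr":[0,0,0]},{"jaw":0.045,"slide":[0,0,0],"dr":[0,0,0]},{"jaw":0.045,"slide":[0,0,0],"dr":[0,0,0]}]}' 35
python3 -c "
from h import *
go(.6288,-.0866,.13,180)"
```

```text
clock: 4.1
eef_pos: [0.4619, 0.1949, 0.1319]
ee_rot: [-3.141, -0.0, 3.141]
force: [-0.6, 0.1, -2.2]
opening: 0.587
gripper_force: 37.0
at [0.4619 0.1949 0.1319] rpy [-180.   -0.  180.] turn z -0.0 slide [np.float64(-0.1669), np.float64(-0.2815), np.float64(0.0019)]
```

```bash
python3 -m jog '{"targets":[{"jaw":0.045,"slide":[-0.015,-0.025,0],"dr":[0,0,0]},{"jaw":0.045,"slide":[-0.022,-0.037,0],"dr":[0,0,0]},{"jaw":0.045,"slide":[-0.022,-0.037,0],"dr":[0,0,0]},{"jaw":0.045,"slide":[-0.022,-0.037,0],"dr":[0,0,0]},{"jaw":0.045,"slide":[-0.022,-0.037,0],"dr":[0,0,0]},{"jaw":0.045,"slide":[-0.022,-0.037,0],"dr":[0,0,0]},{"jaw":0.045,"slide":[-0.022,-0.037,0],"dr":[0,0,0]},{"jaw":0.045,"slide":[-0.014,-0.025,0],"dr":[0,0,0]},{"jaw":0.045,"slide":[-0.006,-0.0095,0.03],"dr":[0,0,0]},{"jaw":0.045,"slide":[0,0,0.03],"dr":[0,0,0]},{"jaw":0.045,"slide":[0,0,0.01],"dr":[0,0,0]},{"jaw":0.045,"slide":[0,0,0],"dr":[0,0,0]},{"jaw":0.045,"slide":[0,0,0],"dr":[0,0,0]}]}'
python3 -c "
from h import *
go(.6288,-.0866,.027,180)
f=grab_frame('scene');save('s1',cv2.resize(f['color'][170:270,260:420],None,fx=4,fy=4))"
```

```text
clock: 5.72
eef_pos: [0.63, -0.0866, 0.0634]
ee_rot: [-3.141, 0.002, 3.141]
force: [0.3, -1.5, -1.3]
opening: 0.589
gripper_force: 37.0
at [ 0.63   -0.0866  0.0634] rpy [-1.8e+02  1.0e-01  1.8e+02] turn z -0.0 slide [np.float64(0.0012), np.float64(-0.0), np.float64(0.0364)]
```

View pics/s1.png

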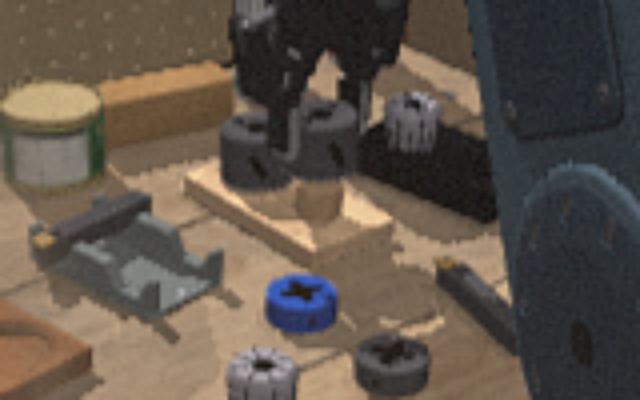

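The held saw (crop 328,140) is level above the bare dowel (320,195). I'll lower it now.

```bash
python3 -m jog '{"targets":[{"jaw":0.045,"slide":[0.001,0,0.008],"dr":[0,0,0]},{"jaw":0.045,"slide":[0,0,0.01],"dr":[0,0,0]},{"jaw":0.045,"slide":[0,0,0.01],"dr":[0,0,0]},{"jaw":0.045,"slide":[0,0,0.005],"dr":[0,0,0]},{"jaw":0.045,"slide":[0,0,0.003],"dr":[0,0,0]},{"jaw":0.045,"slide":[0,0,0],"dr":[0,0,0]},{"jaw":0.045,"slide":[0,0,0],"dr":[0,0,0]}]}'
```

```text
clock: 6.65
eef_pos: [0.6275, -0.0863, 0.0286]
ee_rot: [3.141, -0.002, 3.141]
force: [-11.9, 3.5, 20.3]
opening: 0.59
gripper_force: 38.9
```

```bash
python3 -m jog '{"targets":[{"jaw":0.054,"slide":[0,0,0],"dr":[0,0,0]},{"jaw":0.058,"slide":[0,0,0],"dr":[0,0,0]},{"jaw":0.066,"slide":[0,0,0],"dr":[0,0,0]},{"jaw":0.066,"slide":[0,0,0],"dr":[0,0,0]},{"jaw":0.066,"slide":[0,0,-0.02],"dr":[0,0,0]},{"jaw":0.066,"slide":[0,0,-0.04],"dr":[0,0,0]},{"jaw":0.066,"slide":[0,0,-0.04],"dr":[0,0,0]},{"jaw":0.066,"slide":[0,0,-0.02],"dr":[0,0,0]},{"jaw":0.066,"slide":[0,0,0],"dr":[0,0,0]}]}'
python3 - <<'E'
from m import *
import m
print('--')
m.P=cloud(grab_frame("top"))
reg("placed saw",380,210,405,250,.045,.07)
go(.4706,.094,.13,189)
E
```

```text
clock: 7.78
eef_pos: [0.6294, -0.0869, 0.1486]
ee_rot: [-3.14, 0.004, 3.141]
force: [-0.5, 0.5, -0.0]
opening: 0.774
gripper_force: 0.0
--
placed saw 154 mean [ 0.6391 -0.0929  0.055 ] zp95 0.0577 rect [639.7 -94.8] [35.4 19.6] 78.3 circ 636.5 -94.2 18.7
at [ 0.6282 -0.0865  0.1465] rpy [-180.    0.  180.] turn z -9.0 slide [np.float64(0.1275), np.float64(0.203), np.float64(0.0165)]
```

The saw's top reads 55 mm, so it's home. Next is the collet.

```bash
python3 -m jog '{"targets":[{"jaw":0.062,"slide":[0,0,0],"dr":[0,0,-9]},{"jaw":0.062,"slide":[0.012,0.019,0],"dr":[0,0,0]},{"jaw":0.062,"slide":[0.022,0.035,0],"dr":[0,0,0]},{"jaw":0.062,"slide":[0.022,0.035,0],"dr":[0,0,0]},{"jaw":0.062,"slide":[0.022,0.035,0.003],"dr":[0,0,0]},{"jaw":0.062,"slide":[0.022,0.035,0.004],"dr":[0,0,0]},{"jaw":0.062,"slide":[0.0185,0.030,0.005],"dr":[0,0,0]},{"jaw":0.062,"slide":[0.009,0.014,0.005],"dr":[0,0,0]},{"jaw":0.062,"slide":[0,0,0],"dr":[0,0,0]},{"jaw":0.062,"slide":[0,0,0],"dr":[0,0,0]}]}'
python3 -c "
from h import *
go(.4706,.094,.024,189)"
```

```text
clock: 9.07
eef_pos: [0.4715, 0.0934, 0.1293]
ee_rot: [-3.141, 0.0, -2.986]
force: [-0.8, 0.3, -0.3]
opening: 0.724
gripper_force: 0.0
at [0.4715 0.0934 0.1293] rpy [-180.     0.  -171.1] turn z -0.1 slide [np.float64(0.0008), np.float64(0.0007), np.float64(0.1053)]
```

```bash
python3 -m jog '{"targets":[{"jaw":0.062,"slide":[0.001,0.001,0.025],"dr":[0,0,0]},{"jaw":0.062,"slide":[0,0,0.035],"dr":[0,0,0]},{"jaw":0.062,"slide":[0,0,0.03],"dr":[0,0,0]},{"jaw":0.062,"slide":[0,0,0.015],"dr":[0,0,0]},{"jaw":0.062,"slide":[0,0,0],"dr":[0,0,0]},{"jaw":0.035,"slide":[0,0,0],"dr":[0,0,0]},{"jaw":0.035,"slide":[0,0,0],"dr":[0,0,0]},{"jaw":0.035,"slide":[0,0,0],"dr":[0,0,0]},{"jaw":0.035,"slide":[0,0,0],"dr":[0,0,0]},{"jaw":0.035,"slide":[0,0,0],"dr":[0,0,0]},{"jaw":0.035,"slide":[0,0,0],"dr":[0,0,0]},{"jaw":0.035,"slide":[0,0,0],"dr":[0,0,0]},{"jaw":0.035,"slide":[0,0,-0.01],"dr":[0,0,0]},{"jaw":0.035,"slide":[0,0,-0.03],"dr":[0,0,0]},{"jaw":0.035,"slide":[0,0,-0.04],"dr":[0,0,0]},{"jaw":0.035,"slide":[0,0,-0.04],"dr":[0,0,0]},{"jaw":0.035,"slide":[0,0,0],"dr":[0,0,0]},{"jaw":0.035,"slide":[0,0,0],"dr":[0,0,0]}]}' 40
python3 -c "
from h import *
go(.6016,-.2108,.13,189)
f=grab_frame('scene');save('s2',cv2.resize(f['color'][130:290,240:440],None,fx=3.5,fy=3.5))"
```

```text
clock: 11.32
eef_pos: [0.4687, 0.0951, 0.1437]
ee_rot: [3.141, -0.001, -2.985]
force: [-0.0, -0.5, -1.6]
opening: 0.454
gripper_force: 40.7
at [0.4687 0.0951 0.1437] rpy [ 1.80e+02 -1.00e-01 -1.71e+02] turn z -0.0 slide [np.float64(-0.0834), np.float64(-0.323), np.float64(0.0137)]
```

View pics/s2.png

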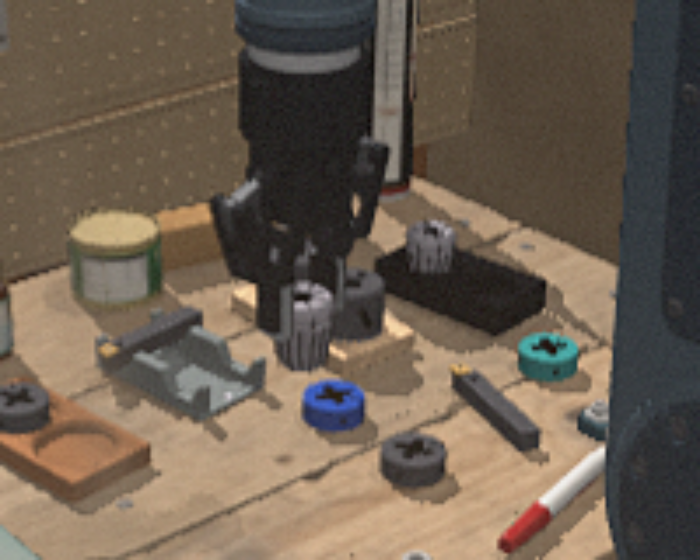

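The collet is held at crop (305,325). I'll check its tilt against the vertical and its height below the fingers.

```bash
cat > tilt.py <<'E'
from h import *
def tilt(n=1):
    for name in("scene","top"):
        f=grab_frame(name); P=cloud(f); p=env.state()["eef_pos"]
        m=(np.hypot(P[...,0]-p[0],P[...,1]-p[1])<.028)&(P[...,2]<p[2]+.022)&(P[...,2]>.075)
        m&=f["color"].max(-1)>70
        print(name,m.sum(), P[m][:,2].min() if m.any() else 0)
        lat=f["pose"][:3,0]; L=P@lat
        for z in np.arange(p[2]-.03,p[2]+.024,.006):
            k=m&(abs(P[...,2]-z)<.004)
            if k.sum()>6: print(round(z-p[2],3),k.sum(),(L[k].min()*1000).round(1),(L[k].max()*1000).round(1),((L[k].min()+L[k].max())*500-1000*p@lat).round(1),P[k].mean(0).round(4))
tilt()
E
python3 tilt.py
```

```text
scene 222 0.11841336975025629
-0.024 10 -383.4 -359.8 -4.1 [0.4643 0.1046 0.1206]
-0.018 19 -383.5 -355.6 -2.0 [0.4596 0.1019 0.1253]
-0.012 26 -385.6 -355.6 -3.1 [0.4606 0.1038 0.1313]
-0.006 26 -385.6 -353.6 -2.1 [0.4587 0.1044 0.137 ]
0.0 27 -392.0 -353.7 -5.4 [0.4574 0.1067 0.1431]
0.006 44 -392.0 -344.7 -0.8 [0.4555 0.1037 0.149 ]
0.012 42 -379.4 -344.7 5.4 [0.454  0.1001 0.1548]
0.018 87 -379.5 -344.8 5.4 [0.4577 0.097  0.1618]
top 0 0
```

Centre offsets stay steady (about -2 to -3 mm) over the visible body, so there's no real tilt, and the bottom sits 24 mm below the TCP as planned.

```bash
python3 -m jog '{"targets":[{"jaw":0.035,"slide":[-0.005,-0.02,0],"dr":[0,0,0]},{"jaw":0.035,"slide":[-0.010,-0.04,0],"dr":[0,0,0]},{"jaw":0.035,"slide":[-0.012,-0.045,0],"dr":[0,0,0]},{"jaw":0.035,"slide":[-0.012,-0.045,0],"dr":[0,0,0]},{"jaw":0.035,"slide":[-0.012,-0.045,0],"dr":[0,0,0]},{"jaw":0.035,"slide":[-0.012,-0.045,0],"dr":[0,0,0]},{"jaw":0.035,"slide":[-0.010,-0.04,0],"dr":[0,0,0]},{"jaw":0.035,"slide":[-0.007,-0.028,0],"dr":[0,0,0]},{"jaw":0.035,"slide":[-0.003,-0.014,0.02],"dr":[0,0,0]},{"jaw":0.035,"slide":[0,0,0.03],"dr":[0,0,0]},{"jaw":0.035,"slide":[0,0,0.03],"dr":[0,0,0]},{"jaw":0.035,"slide":[0,0,0],"dr":[0,0,0]},{"jaw":0.035,"slide":[0,0,0],"dr":[0,0,0]},{"jaw":0.035,"slide":[0,0,0],"dr":[0,0,0]}]}'
python3 -c "
from h import *
go(.6016,-.2108,.03,189)"
```

```text
clock: 13.22
eef_pos: [0.6027, -0.2107, 0.0659]
ee_rot: [-3.14, 0.002, -2.985]
force: [0.5, 0.5, -2.2]
opening: 0.453
gripper_force: 40.8
at [ 0.6027 -0.2107  0.0659] rpy [-1.799e+02  1.000e-01 -1.710e+02] turn z -0.0 slide [np.float64(0.0011), np.float64(0.0), np.float64(0.0359)]
```

```bash
python3 -m jog '{"targets":[{"jaw":0.035,"slide":[0.001,0,0.009],"dr":[0,0,0]},{"jaw":0.035,"slide":[0,0,0.009],"dr":[0,0,0]},{"jaw":0.035,"slide":[0,0,0.008],"dr":[0,0,0]},{"jaw":0.035,"slide":[0,0,0.005],"dr":[0,0,0]},{"jaw":0.035,"slide":[0,0,0.004],"dr":[0,0,0]},{"jaw":0.035,"slide":[0,0,0],"dr":[0,0,0]},{"jaw":0.035,"slide":[0,0,0],"dr":[0,0,0]}]}'
```

```text
clock: 14.1
eef_pos: [0.6014, -0.2102, 0.0316]
ee_rot: [-3.141, 0.001, -2.985]
force: [-6.3, 3.2, 13.7]
opening: 0.455
gripper_force: 42.1
```

```bash
python3 -m jog '{"targets":[{"jaw":0.042,"slide":[0,0,0],"dr":[0,0,0]},{"jaw":0.046,"slide":[0,0,0],"dr":[0,0,0]},{"jaw":0.056,"slide":[0,0,0],"dr":[0,0,0]},{"jaw":0.056,"slide":[0,0,0],"dr":[0,0,0]},{"jaw":0.056,"slide":[0,0,-0.02],"dr":[0,0,0]},{"jaw":0.056,"slide":[0,0,-0.04],"dr":[0,0,0]},{"jaw":0.056,"slide":[0,0,-0.04],"dr":[0,0,0]},{"jaw":0.056,"slide":[0,0,-0.02],"dr":[0,0,0]},{"jaw":0.065,"slide":[0,0,0],"dr":[0,0,0]}]}'
python3 -c "
from h import *
go(.4662,-.0026,.13,187.3)"
```

```text
clock: 15.22
eef_pos: [0.6018, -0.2109, 0.1516]
ee_rot: [-3.139, 0.003, -2.985]
force: [-0.3, 0.1, -1.1]
opening: 0.766
gripper_force: 0.0
at [ 0.6018 -0.2109  0.1516] rpy [-179.9    0.2 -171. ] turn z 1.7 slide [np.float64(0.108), np.float64(0.2239), np.float64(0.0216)]
```

```bash
python3 -m jog '{"targets":[{"jaw":0.065,"slide":[0,0,0],"dr":[0,0,1.7]},{"jaw":0.065,"slide":[0.011,0.024,0],"dr":[0,0,0]},{"jaw":0.065,"slide":[0.02,0.04,0],"dr":[0,0,0]},{"jaw":0.065,"slide":[0.02,0.04,0],"dr":[0,0,0]},{"jaw":0.065,"slide":[0.02,0.04,0.005],"dr":[0,0,0]},{"jaw":0.065,"slide":[0.02,0.04,0.005],"dr":[0,0,0]},{"jaw":0.065,"slide":[0.012,0.027,0.006],"dr":[0,0,0]},{"jaw":0.065,"slide":[0.005,0.013,0.006],"dr":[0,0,0]},{"jaw":0.065,"slide":[0,0,0],"dr":[0,0,0]},{"jaw":0.065,"slide":[0,0,0],"dr":[0,0,0]}]}'
python3 - <<'E'
from m import *
import m
print('--')
f=grab_frame("top"); m.P=cloud(f)
reg("collet",435,215,475,262,.042,.07)
reg("saw",380,205,405,250,.045,.07)
save("t3",cv2.resize(f["color"][170:340,220:480],None,fx=3,fy=3))
go(.4662,-.0026,.008,187.3)
E
```

```text
clock: 16.48
eef_pos: [0.4659, -0.0026, 0.1272]
ee_rot: [-3.141, 0.0, -3.016]
force: [0.0, 0.1, -0.1]
opening: 0.763
gripper_force: 0.0
--
collet 381 mean [ 0.6019 -0.2094  0.0509] zp95 0.0539 rect [ 612.  -211.7] [40.5 61.9] 88.2 circ 612.4 -205.3 33.8
saw 542 mean [ 0.6256 -0.0859  0.0548] zp95 0.0574 rect [626.1 -86.9] [46.7 49.7] 88.3 circ 626.3 -85.4 25.8
at [ 0.4661 -0.0027  0.1275] rpy [-180.     0.  -172.8] turn z -0.1 slide [np.float64(-0.0002), np.float64(0.0001), np.float64(0.1195)]
```

View pics/t3.png

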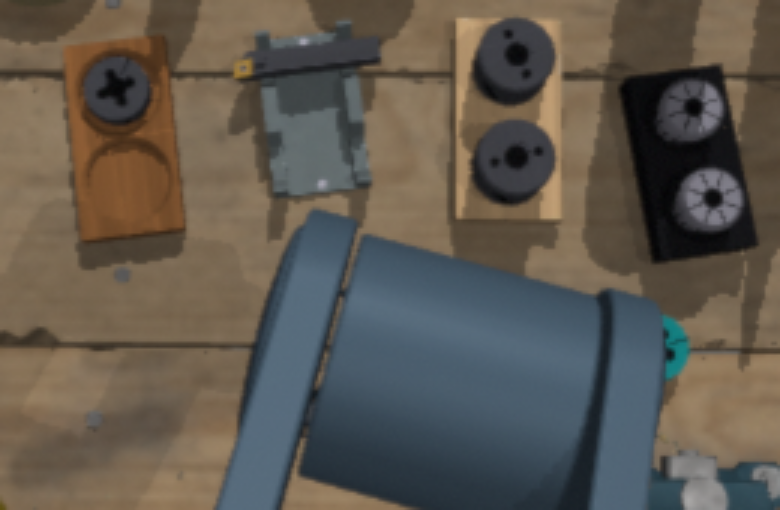

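Both saw (crop 514,158) and collet (712,198) sit like their fixed twins, with tops at 55 and 51 mm. Next is the die.

```bash
python3 -m jog '{"targets":[{"jaw":0.062,"slide":[0,0,0.025],"dr":[0,0,0]},{"jaw":0.062,"slide":[0,0,0.035],"dr":[0,0,0]},{"jaw":0.062,"slide":[0,0,0.03],"dr":[0,0,0]},{"jaw":0.062,"slide":[0,0,0.02],"dr":[0,0,0]},{"jaw":0.062,"slide":[0,0,0.009],"dr":[0,0,0]},{"jaw":0.062,"slide":[0,0,0],"dr":[0,0,0]},{"jaw":0.038,"slide":[0,0,0],"dr":[0,0,0]},{"jaw":0.038,"slide":[0,0,0],"dr":[0,0,0]},{"jaw":0.038,"slide":[0,0,0],"dr":[0,0,0]},{"jaw":0.038,"slide":[0,0,0],"dr":[0,0,0]},{"jaw":0.038,"slide":[0,0,0],"dr":[0,0,0]},{"jaw":0.038,"slide":[0,0,0],"dr":[0,0,0]}]}' 40
python3 -c "from plant import env;s=env.state();print(s['eef_pos'])"
```

```text
clock: 18.02
eef_pos: [0.4662, -0.0022, 0.0095]
ee_rot: [-3.14, 0.002, -3.015]
force: [-2.1, -0.9, 6.2]
opening: 0.498
gripper_force: 40.4
[ 0.46622109 -0.0021808   0.00954303]
```

```bash
python3 -m jog '{"targets":[{"jaw":0.038,"slide":[0,0,-0.005],"dr":[0,0,0]},{"jaw":0.038,"slide":[0,0,-0.02],"dr":[0,0,0]},{"jaw":0.038,"slide":[0,0,-0.035],"dr":[0,0,0]},{"jaw":0.038,"slide":[0,0,-0.04],"dr":[0,0,0]},{"jaw":0.038,"slide":[0,0,0],"dr":[0,0,0]},{"jaw":0.038,"slide":[0,0,0],"dr":[0,0,0]}]}'
python3 -c "
from h import *
go(.6169,.17,.11,187.3)
f=grab_frame('scene');save('s4',cv2.resize(f['color'][150:310,240:440],None,fx=3.5,fy=3.5))"
```

```text
clock: 18.77
eef_pos: [0.4646, -0.0015, 0.1078]
ee_rot: [3.141, -0.001, -3.015]
force: [0.3, 1.0, -1.8]
opening: 0.495
gripper_force: 41.1
at [ 0.4646 -0.0015  0.1078] rpy [ 180.    -0.  -172.7] turn z -0.0 slide [np.float64(-0.1729), np.float64(0.1508), np.float64(-0.0022)]
```

View pics/s4.png

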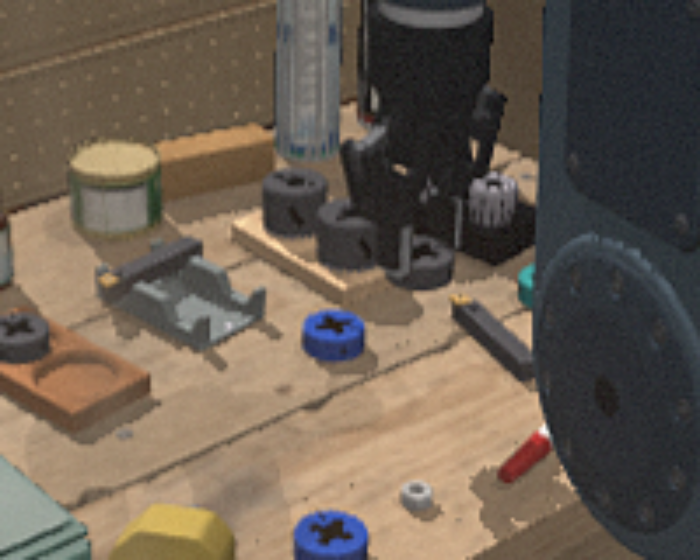

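The die is held level at crop (420,262).

```bash
python3 -m jog '{"targets":[{"jaw":0.038,"slide":[-0.012,0.010,0],"dr":[0,0,0]},{"jaw":0.038,"slide":[-0.025,0.022,0],"dr":[0,0,0]},{"jaw":0.038,"slide":[-0.03,0.026,0],"dr":[0,0,0]},{"jaw":0.038,"slide":[-0.03,0.026,0],"dr":[0,0,0]},{"jaw":0.038,"slide":[-0.03,0.026,0],"dr":[0,0,0]},{"jaw":0.038,"slide":[-0.025,0.022,0],"dr":[0,0,0]},{"jaw":0.038,"slide":[-0.014,0.012,0],"dr":[0,0,0]},{"jaw":0.038,"slide":[-0.006,0.006,0.02],"dr":[0,0,0]},{"jaw":0.038,"slide":[0,0,0.03],"dr":[0,0,0]},{"jaw":0.038,"slide":[0,0,0.015],"dr":[0,0,0]},{"jaw":0.038,"slide":[0,0,0],"dr":[0,0,0]},{"jaw":0.038,"slide":[0,0,0],"dr":[0,0,0]},{"jaw":0.038,"slide":[0,0,0],"dr":[0,0,0]}]}'
python3 -c "
from h import *
go(.6169,.17,.0185,187.3)"
```

```text
clock: 20.45
eef_pos: [0.6179, 0.1688, 0.0447]
ee_rot: [-3.141, 0.002, -3.015]
force: [-0.6, 0.2, -2.1]
opening: 0.498
gripper_force: 41.1
at [0.6179 0.1688 0.0447] rpy [-1.800e+02  1.000e-01 -1.727e+02] turn z -0.0 slide [np.float64(0.0009), np.float64(0.0013), np.float64(0.0262)]
```

```bash
python3 -m jog '{"targets":[{"jaw":0.038,"slide":[0.001,0.001,0.007],"dr":[0,0,0]},{"jaw":0.038,"slide":[0,0,0.007],"dr":[0,0,0]},{"jaw":0.038,"slide":[0,0,0.006],"dr":[0,0,0]},{"jaw":0.038,"slide":[0,0,0.004],"dr":[0,0,0]},{"jaw":0.038,"slide":[0,0,0.002],"dr":[0,0,0]},{"jaw":0.038,"slide":[0,0,0],"dr":[0,0,0]},{"jaw":0.038,"slide":[0,0,0],"dr":[0,0,0]}]}'
```

```text
clock: 21.32
eef_pos: [0.6154, 0.1696, 0.0185]
ee_rot: [-3.141, -0.001, -3.015]
force: [-6.8, -1.9, 10.3]
opening: 0.502
gripper_force: 42.3
```

```bash
python3 -m jog '{"targets":[{"jaw":0.045,"slide":[0,0,0],"dr":[0,0,0]},{"jaw":0.049,"slide":[0,0,0],"dr":[0,0,0]},{"jaw":0.058,"slide":[0,0,0],"dr":[0,0,0]},{"jaw":0.058,"slide":[0,0,0],"dr":[0,0,0]},{"jaw":0.058,"slide":[0,0,-0.02],"dr":[0,0,0]},{"jaw":0.05,"slide":[0,0,-0.04],"dr":[0,0,0]},{"jaw":0.05,"slide":[0,0,-0.04],"dr":[0,0,0]},{"jaw":0.045,"slide":[0,0,-0.02],"dr":[0,0,0]},{"jaw":0.045,"slide":[0,0,0],"dr":[0,0,0]}]}'
python3 -c "
from h import *
go(.4816,-.0965,.13,166)"
```

```text
clock: 22.45
eef_pos: [0.6171, 0.1697, 0.1396]
ee_rot: [-3.141, 0.004, -3.015]
force: [0.5, -0.8, 0.0]
opening: 0.529
gripper_force: 0.0
at [0.6171 0.1697 0.1396] rpy [-180.     0.2 -172.7] turn z 21.3 slide [np.float64(0.067), np.float64(-0.2911), np.float64(0.0096)]
```

```bash
python3 -m jog '{"targets":[{"jaw":0.045,"slide":[0,0,0],"dr":[0,0,10.6]},{"jaw":0.045,"slide":[0,0,0],"dr":[0,0,10.7]},{"jaw":0.045,"slide":[0.006,-0.025,0],"dr":[0,0,0]},{"jaw":0.045,"slide":[0.01,-0.042,0],"dr":[0,0,0]},{"jaw":0.045,"slide":[0.01,-0.045,0],"dr":[0,0,0]},{"jaw":0.045,"slide":[0.011,-0.048,0],"dr":[0,0,0]},{"jaw":0.045,"slide":[0.01,-0.045,0],"dr":[0,0,0]},{"jaw":0.045,"slide":[0.01,-0.042,0],"dr":[0,0,0]},{"jaw":0.045,"slide":[0.007,-0.03,0],"dr":[0,0,0]},{"jaw":0.045,"slide":[0.003,-0.014,0.005],"dr":[0,0,0]},{"jaw":0.045,"slide":[0,0,0],"dr":[0,0,0]},{"jaw":0.045,"slide":[0,0,0],"dr":[0,0,0]}]}'
python3 - <<'E'
from m import *
import m
print('--')
f=grab_frame("top"); m.P=cloud(f)
reg("die",248,213,280,246,.022,.04)
reg("fast",247,187,272,212,.022,.04)
go(.481,-.0963,.006,166)
E
```

```text
clock: 23.95
eef_pos: [0.4802, -0.0955, 0.1318]
ee_rot: [3.141, -0.001, 2.897]
force: [-0.8, -0.1, 0.7]
opening: 0.525
gripper_force: 0.0
--
die 386 mean [0.6153 0.1693 0.0274] zp95 0.0301 rect [615.8 169.3] [42.9 42.2] 3.6 circ 615.3 169.7 22.5
fast 379 mean [0.678  0.1775 0.0272] zp95 0.03 rect [678.4 177.5] [43.3 43.1] 0.3 circ 678.5 177.8 22.6
at [ 0.4804 -0.0955  0.132 ] rpy [180.  -0. 166.] turn z 0.0 slide [np.float64(-0.0007), np.float64(-0.0007), np.float64(0.126)]
```

The die is home: its top is at 27 mm like its twin's, about 1.5 mm off centre. Next is the turning tool.

```bash
python3 -m jog '{"targets":[{"jaw":0.042,"slide":[-0.001,-0.001,0.025],"dr":[0,0,0]},{"jaw":0.042,"slide":[0,0,0.035],"dr":[0,0,0]},{"jaw":0.042,"slide":[0,0,0.035],"dr":[0,0,0]},{"jaw":0.042,"slide":[0,0,0.02],"dr":[0,0,0]},{"jaw":0.042,"slide":[0,0,0.011],"dr":[0,0,0]},{"jaw":0.042,"slide":[0,0,0],"dr":[0,0,0]},{"jaw":0.008,"slide":[0,0,0],"dr":[0,0,0]},{"jaw":0.008,"slide":[0,0,0],"dr":[0,0,0]},{"jaw":0.008,"slide":[0,0,0],"dr":[0,0,0]},{"jaw":0.008,"slide":[0,0,0],"dr":[0,0,0]},{"jaw":0.008,"slide":[0,0,0],"dr":[0,0,0]},{"jaw":0.008,"slide":[0,0,0],"dr":[0,0,0]},{"jaw":0.008,"slide":[0,0,0],"dr":[0,0,0]},{"jaw":0.008,"slide":[0,0,0],"dr":[0,0,0]}]}' 60
python3 -m jog '{"targets":[{"jaw":0.008,"slide":[0,0,-0.005],"dr":[0,0,0]},{"jaw":0.008,"slide":[0,0,-0.02],"dr":[0,0,0]},{"jaw":0.008,"slide":[0,0,-0.035],"dr":[0,0,0]},{"jaw":0.008,"slide":[0,0,-0.04],"dr":[0,0,0]},{"jaw":0.008,"slide":[0,0,0],"dr":[0,0,0]},{"jaw":0.008,"slide":[0,0,0],"dr":[0,0,0]}]}'
python3 -c "
from h import *
go(.6333,.0413,.11,97.3)
f=grab_frame('scene');save('s5',cv2.resize(f['color'][150:310,240:440],None,fx=3.5,fy=3.5))"
```

```text
clock: 25.75
eef_pos: [0.4819, -0.098, 0.0075]
ee_rot: [-3.141, 0.002, 2.896]
force: [-0.8, 1.5, 6.5]
opening: 0.166
gripper_force: 59.4
clock: 26.5
eef_pos: [0.4801, -0.0973, 0.1055]
ee_rot: [3.141, -0.001, 2.896]
force: [-0.6, -0.3, -1.6]
opening: 0.159
gripper_force: 58.7
at [ 0.4801 -0.0973  0.1055] rpy [ 1.80e+02 -1.00e-01  1.66e+02] turn z 68.7 slide [np.float64(0.1181), np.float64(0.1695), np.float64(-0.0045)]
```

View pics/s5.png

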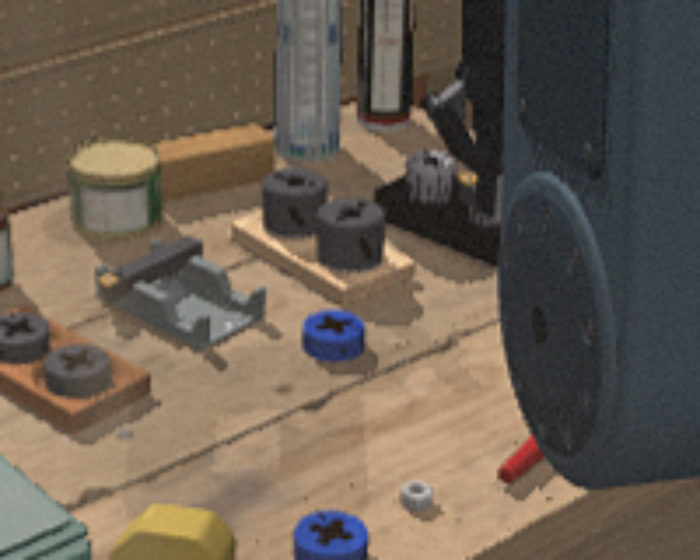

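The tool is held, with its insert showing at crop (465,180), and the die sits in the tray at (78,370).

```bash
python3 -m jog '{"targets":[{"jaw":0.008,"slide":[0,0,-0.005],"dr":[0,0,6]},{"jaw":0.008,"slide":[0,0,0],"dr":[0,0,10]},{"jaw":0.008,"slide":[0,0,0],"dr":[0,0,10]},{"jaw":0.008,"slide":[0,0,0],"dr":[0,0,10]},{"jaw":0.008,"slide":[0,0,0],"dr":[0,0,10]},{"jaw":0.008,"slide":[0,0,0],"dr":[0,0,10]},{"jaw":0.008,"slide":[0,0,0],"dr":[0,0,8]},{"jaw":0.008,"slide":[0,0,0],"dr":[0,0,4.7]},{"jaw":0.008,"slide":[0.01,0.015,0],"dr":[0,0,0]},{"jaw":0.008,"slide":[0.02,0.03,0],"dr":[0,0,0]},{"jaw":0.008,"slide":[0.022,0.03,0],"dr":[0,0,0]},{"jaw":0.008,"slide":[0.022,0.03,0],"dr":[0,0,0]},{"jaw":0.008,"slide":[0.022,0.03,0],"dr":[0,0,0]},{"jaw":0.008,"slide":[0.015,0.022,0],"dr":[0,0,0]},{"jaw":0.008,"slide":[0.007,0.0125,0.02],"dr":[0,0,0]},{"jaw":0.008,"slide":[0,0,0.03],"dr":[0,0,0]},{"jaw":0.008,"slide":[0,0,0],"dr":[0,0,0]},{"jaw":0.008,"slide":[0,0,0],"dr":[0,0,0]}]}'
python3 -c "
from h import *
go(.6333,.0413,.0195,97.3)
f=grab_frame('scene');save('s6',cv2.resize(f['color'][150:310,240:440],None,fx=3.5,fy=3.5))"
```

```text
clock: 28.8
eef_pos: [0.6343, 0.0413, 0.0613]
ee_rot: [-3.141, -0.0, 1.698]
force: [-0.0, -0.6, -1.9]
opening: 0.166
gripper_force: 58.8
at [0.6343 0.0413 0.0613] rpy [-180.    -0.    97.3] turn z 0.0 slide [np.float64(0.0002), np.float64(-0.001), np.float64(0.0418)]
```

View pics/s6.png

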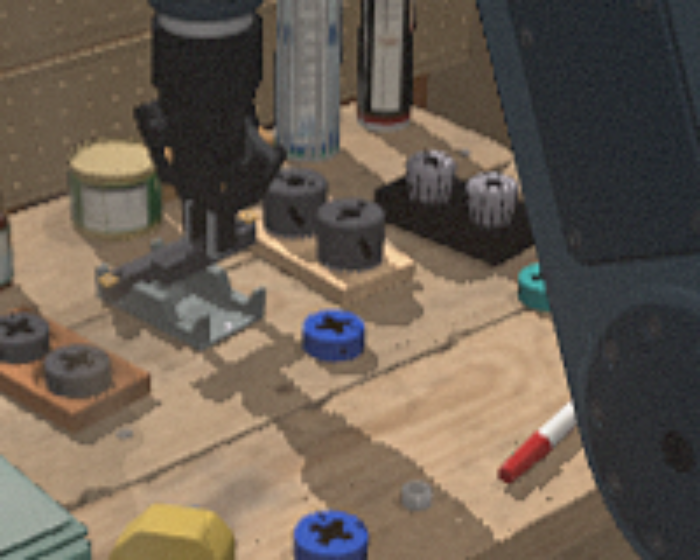

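The turning tool is held level at crop (190,262), parallel to the rack's fixed tool and above the free notches (230,320). I'll lower it.

```bash
python3 -m jog '{"targets":[{"jaw":0.008,"slide":[0,-0.001,0.01],"dr":[0,0,0]},{"jaw":0.008,"slide":[0,0,0.01],"dr":[0,0,0]},{"jaw":0.008,"slide":[0,0,0.01],"dr":[0,0,0]},{"jaw":0.008,"slide":[0,0,0.006],"dr":[0,0,0]},{"jaw":0.008,"slide":[0,0,0.004],"dr":[0,0,0]},{"jaw":0.008,"slide":[0,0,0.002],"dr":[0,0,0]},{"jaw":0.008,"slide":[0,0,0],"dr":[0,0,0]},{"jaw":0.008,"slide":[0,0,0],"dr":[0,0,0]}]}'
```

```text
clock: 29.85
eef_pos: [0.6334, 0.0407, 0.0196]
ee_rot: [3.141, 0.0, 1.698]
force: [-0.4, 0.6, -0.5]
opening: 0.164
gripper_force: 59.0
```

```bash
python3 -m jog '{"targets":[{"jaw":0.008,"slide":[0,0,0.001],"dr":[0,0,0]},{"jaw":0.008,"slide":[0,0,0],"dr":[0,0,0]},{"jaw":0.016,"slide":[0,0,0],"dr":[0,0,0]},{"jaw":0.020,"slide":[0,0,0],"dr":[0,0,0]},{"jaw":0.035,"slide":[0,0,0],"dr":[0,0,0]},{"jaw":0.035,"slide":[0,0,0],"dr":[0,0,0]},{"jaw":0.035,"slide":[0,0,-0.015],"dr":[0,0,0]},{"jaw":0.035,"slide":[0,0,-0.04],"dr":[0,0,0]},{"jaw":0.035,"slide":[0,0,-0.05],"dr":[0,0,0]},{"jaw":0.035,"slide":[0,0,-0.05],"dr":[0,0,0]},{"jaw":0.035,"slide":[0.04,0,-0.02],"dr":[0,0,0]},{"jaw":0.035,"slide":[0.05,-0.03,0],"dr":[0,0,0]},{"jaw":0.035,"slide":[0.05,-0.04,0],"dr":[0,0,0]},{"jaw":0.035,"slide":[0.05,-0.04,0],"dr":[0,0,0]},{"jaw":0.035,"slide":[0,-0.04,0],"dr":[0,0,0]},{"jaw":0.035,"slide":[0,0,0],"dr":[0,0,0]},{"jaw":0.035,"slide":[0,0,0],"dr":[0,0,0]}]}'
python3 - <<'E'
from m import *
import m
print('--')
f=grab_frame("top"); m.P=cloud(f)
q=m.P[195:242,295:355].reshape(-1,3); q=q[(q[:,2]>.0265)&(q[:,2]<.035)&(q[:,0]<.66)]
r=cv2.minAreaRect((q[:,:2]*1000).astype(np.float32)); print("tool",np.round(r[0],1),np.round(r[1],1),r[2],np.median(q[:,2]))
reg("die",248,213,280,246,.022,.04)
reg("saw",380,205,405,250,.047,.07)
reg("collet",437,223,475,262,.042,.07)
reg("tape",190,320,235,375,.05,.08); reg("bottle",268,125,295,165,.03,.12)
save("t7",cv2.resize(f["color"][110:380,180:490],None,fx=2.2,fy=2.2))
E
```

```text
clock: 31.98
eef_pos: [0.4637, 0.2081, 0.1946]
ee_rot: [3.139, -0.0, 1.697]
force: [1.0, 0.3, 0.7]
opening: 0.412
gripper_force: 0.0
--
tool [632.6  42. ] [96.5 50.8] 86.13790130615234 0.02860987851331087
die 390 mean [0.6152 0.1694 0.0272] zp95 0.0298 rect [615.8 169.4] [43.2 42.4] 0.7 circ 615.3 169.8 22.5
saw 535 mean [ 0.6258 -0.086   0.0547] zp95 0.0574 rect [626.  -86.9] [46.5 49.3] 88.5 circ 626.3 -85.5 25.5
collet 360 mean [ 0.5999 -0.2099  0.0512] zp95 0.054 rect [ 600.7 -210.8] [38.9 39.3] 44.8 circ 600.2 -211.3 21.1
tape 103 mean [0.3775 0.2329 0.0577] zp95 0.0639 rect [379.  231.9] [32.5 14.9] 1.2 circ 378.8 238.9 16.3
bottle 318 mean [0.7804 0.1331 0.0663] zp95 0.1003 rect [782.7 133.7] [25.9 34.5] 19.2 circ 785.7 134.7 17.3
```

View pics/t7.png

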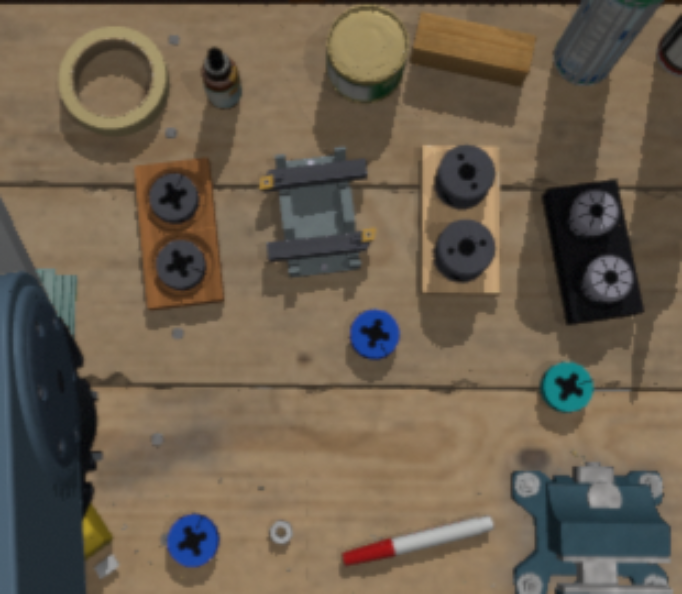

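All four sit in their racks: die (180,265), turning tool (318,248), saw (465,250), collet (608,278). Each is at its seat height and within 3 mm of centre, and the bystanders are untouched. I'll hand it in.

```bash
python3 -c "from plant import env;print(env.sign_off())"
```

```text
the job is handed in; nothing more can be done
None
```

All four pieces of tooling are home in the free places of their own racks, and the job is handed in at about 32 s. The final top view had each at its seat height and within about 3 mm of centre, but the hand-in returned no verdict.

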